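Stow the wheel-nut sockets and hold the carrier's lock pin open

TASK

In the tyre-service van, stand the two blue wheel-nut sockets upright in the blue bin and the yellow one upright in the yellow bin of the socket carrier. Then pull the carrier's red sprung lock plunger fully back to its stop, so that its pin is clear of the seat hole, and finish while still holding it there between the fingers: do not let go, a colleague will slide the carrier out. Leave the plain steel socket without a sleeve and everything else on the bench where they are.

Things in the scene. Friction and masses are not known exactly. Their poses are not given: they have to be found in the camera images.
- blue_a_mid (a point): first blue wheel-nut socket, standing upright on the mat; a steel cylinder 29 mm in diameter and 82 mm tall with a blue plastic sleeve 32 mm in diameter around it from 16 to 72 mm above its foot, about 0.22 kg; this point is its centre, 41 mm above its foot; z up along its axis
- blue_b_mid (a point): second blue wheel-nut socket, the same as the first, standing upright on the mat; a steel cylinder 29 mm in diameter and 82 mm tall with a blue plastic sleeve 32 mm in diameter around it from 16 to 72 mm above its foot, about 0.22 kg; this point is its centre, 41 mm above its foot; z up along its axis
- yellow_mid (a point): yellow wheel-nut socket, standing upright on the mat; a steel cylinder 29 mm in diameter and 82 mm tall with a yellow plastic sleeve 32 mm in diameter around it from 16 to 72 mm above its foot, about 0.22 kg; this point is its centre, 41 mm above its foot; z up along its axis
- blue_bin: the blue plastic bin, open-topped, fixed on the carrier, left or right place; 112 x 112 mm outside, 36 mm high, walls and floor 4 mm thick (104 x 104 mm inside); origin at the centre of its underside, 20 mm above the bench, so its floor is 24 mm and its rim 56 mm above the bench; sides along its x and y, parallel to the carrier's
- yellow_bin: the yellow plastic bin, open-topped, fixed on the carrier, left or right place; 112 x 112 mm outside, 36 mm high, walls and floor 4 mm thick (104 x 104 mm inside); origin at the centre of its underside, 20 mm above the bench, so its floor is 24 mm and its rim 56 mm above the bench; sides along its x and y, parallel to the carrier's
- carrier: aluminium plate 140 (x) x 270 (y) mm, top 20 mm above the bench, on low rails 320 mm long (y), fixed for now; the bins sit side by side 64 mm either way along y. Origin on the bench under its centre, x away from the robot (turned up to 0.25 rad), z up. On its -x side, at y = 0, stand the tongue and then a grey bracket 74 mm high, 44 mm wide, robot-side face at x = -126 mm (collar to -132)
- plunger_knob (a point): centre of the red knob, a cylinder 28 mm in diameter and 32 mm long, level along the carrier's x, 58 mm above the bench, at y = 0 and x = -152 mm of the carrier with the pin home, 10 mm off the bracket; nothing stands beside or above it. It is pulled along the carrier's -x, towards the robot; pinch it from above by its sides, fingers closing along the carrier's y
- seat_hole (a point): mouth of the seat hole, 12 mm across, on the robot-side face of the carrier's 12 mm thick aluminium tongue, 58 mm above the bench; the 10 mm steel pin of the plunger enters it from the robot side; it stays with the carrier
- plunger (a joint): how far the plunger is drawn back, m: 0 with the pin home in the hole (its tip 6 mm deep), about 0.006 when the tip leaves the hole, 0.022 at its stop (fully back); a spring pulls it home, with about 4 N at 0 and 12 N at the stop, so it shuts when let go
- plain_mid (a point): the plain dark steel socket without a sleeve, 29 mm in diameter and 82 mm tall, standing among the others, to be left alone; this point is its centre, 41 mm above its foot
- spray: spray can, 58 mm in diameter, 190 mm tall, to be left alone; origin under its centre
- mug: white mug, 80 mm in diameter, 92 mm tall, to be left alone; origin under its centre
- spanner: steel spanner 240 mm long lying at the back of the bench, to be left alone; origin at its middle, x along it
- driver: screwdriver 200 mm long lying on the left near the robot, to be left alone; origin at its middle, x along it
- tape: roll of black tape lying flat, 100 mm in diameter, 25 mm high, to be left alone; origin under its centre
- grease: grease jar, 70 mm in diameter, 75 mm tall, to be left alone; origin under its centre
Things that resemble listed ones, but are neither listed nor needed, are in the scene too. Leave any purple look-alike of the part that bears yellow_mid alone. What is shaped like the part that bears blue_b_mid but orange is not meant.

How it is judged:
By the outcome, as a careful person would: the job done as asked, in the order asked, and still so for the second after the job is handed in, while the arm keeps its last pose, push and grip.
It also fails if it takes over 69 s, if anything falls off the work surface, if the arm or the gripper's body presses on something with over 40 N, if the wrist force passes 120 N, or if a joint passes its speed limit or range.

ROBOT

A 6-joint arm with a two-finger parallel gripper is mounted at the origin on the work surface. World frame = base frame: x ahead of the robot, y to its left, z up, the work surface at z = 0. Lengths are in m, angles in degrees, forces in N, time in s.
With the tool pointing down it reaches from about 0.375 to 0.9 m from the base axis. Payload 3.1 kg.
Tool frame: the origin (TCP) lies on the centre line of the jaws, within the pads' length; the fingertips stand 25 mm ahead of it and the grasp point (between the pads) lies 6 mm ahead of it; y points along the fingers, x is the direction in which the jaws open and shut, and the axes are right-handed (so a half turn about y gives the same grasp; the last joint's range is limited). The gripper opens to 87 mm and grips with 3 to 60 N. Pads are 19 mm wide; open, the fingers measure 117 mm over their backs; the gripper's body (75 mm by 190 mm) begins 51 mm behind the grasp point.
Start: joints at [56.58, 30.224, 82.088, -0, 67.689, -10.227], TCP at [0.246, 0.574, 0.248] pointing down, gripper open.
Joint ranges: [-176.69, 176.69], [-43.24, 126.21], [12.49, 139.97], [-82, 262], [0, 151.66], [-163.58, 163.58]. Speed limits (degrees/s): [159.86, 159.86, 180, 180, 180, 180].

INTERFACE

Orientations are given as a 3x3 rotation matrix whose columns are the frame's x, y, z axes.
In Python, from rig import * gives the robot as it stands.
- The arm moves only by the tool play_rows, never from a script. Its argument "commands" is a list of rows, each a list of 2 entries, a list of its own where there are three numbers: the shift along the world's x, y, z in m, then the turn, a rotation vector about the world's x, y, z in rad. A call has 1 to 10 rows; each row is the pose to reach, as a shift and turn from the pose commanded when the call began; what a row does not reach only later rows make up. A row lasts 1/8 s, in which the tool goes at most 62.5 mm and 10.7 degrees, less where a joint would pass 70% of its speed; a pose out of reach is approached as far as the arm can. A call with a gripper value outside its range is refused whole. "gripper" is the finger opening in m, from 0 to 0.087, set as the call begins (left out, the last holds). The fingers move at their own pace and stop on an object; the grip force is fixed at half the most. Time passes only in rows, so rows that repeat a pose let the fingers close. It gives the time, the measured TCP pose, the force and the opening at its end, in the units of the state.
- read_state(): the state, without advancing time (a new reading comes with each control period).
- capture(name): name is "side" or "top" or "wrist"; returns a dict with "frame" (420x560x3 uint8, red, green, blue), "depth" (420x560 float32, m along the optical axis (not along the pixel's ray), 0 where there is no reading), "mtx" (3x3 intrinsics, pixels), "cam_to_world" (4x4, takes a point from camera to world coordinates); the wrist camera has in their place "hand_eye" (4x4, takes a point from camera to tool coordinates, whose origin is the TCP and whose axes are the tool frame's). Camera axes: x right, y down, z forward; pixel columns grow to the right and rows downward; lengths in m; the calibration is good to about 2 mm. A picture is of the moment at which its call begins: read the wrist's pose just before it.
- hand_in(): hands the job in, once; it reports no verdict.
The state is a dict: "time_s": time; "joint_positions": joint angles; "qvel": joint speeds; "tau": joint torques, N m; "position": TCP position; "tcp_rot": TCP orientation; "force": force on the tool from outside, world axes, zero at the start; "moment": the same for the moment, N m; "opening": opening from 0.0 (shut) to 1.0 (fully open).
Only numpy, scipy, OpenCV 4.12 (cv2) and the standard library are available. Lean on these libraries where they do the work, as an engineer would, in place of code of your own. Each camera call takes 0.05 s, during which the arm holds its last target. There are 200 camera calls.

## Working session

There is one attempt and no reset: what is moved stays moved. The work goes in short steps, Python scripts to look and compute and a tool call to move; the robot and the scene stay as the last step left them, time stands still between calls to the robot, and variables do not carry over. Pictures are saved under pics/ and viewed, about 8 in all and at most 12, crops included, and the job is handed in when it is done.

Besides the shell and the picture viewer there is one more tool, called after "Request:" in YAML: its name, and indented under it one key for each argument. play_rows: Moves the arm, as the interface text tells. Its arguments: {"type":"object","properties":{"commands":{"type":"array"},"gripper":{"type":"number"}},"required":["commands"]}

```bash
mkdir -p pics; python3 - <<'E'
from rig import *
import numpy as np,cv2
s=read_state(); print(s['time_s'],s['position'],s['tcp_rot'],s['force'])
for n in['top','side','wrist']:
    c=capture(n); np.savez(''+n+'0.npz',**c)
    cv2.imwrite(f'pics/{n}0.png',c['frame'][...,::-1]); print(n,c['mtx'],c.get('cam_to_world',c.get('hand_eye')))
E
```

```text
0.0 [0.24576282 0.57393516 0.24655615] [[ 3.93847052e-01 -1.16533263e-03 -9.19175251e-01]
 [ 9.19173552e-01 -1.80351041e-03  3.93848611e-01]
 [-2.11670677e-03 -9.99997695e-01  3.60835671e-04]] [ 0.13925162 -0.21153232 -0.84694814]
top [[537.75757361   0.         278.92733546]
 [  0.         537.75757361 211.10916003]
 [  0.           0.           1.        ]] [[-0.01690176 -0.99797278  0.06135675  0.43904491]
 [-0.99983929  0.01650277 -0.00700383  0.08383611]
 [ 0.00597707 -0.06146527 -0.99809133  1.64876643]
 [ 0.          0.          0.          1.        ]]
side [[463.7341122    0.         276.95121772]
 [  0.         463.7341122  214.00340188]
 [  0.           0.           1.        ]] [[ 0.99148357 -0.05879241  0.11620581  0.39868592]
 [-0.12956702 -0.53536231  0.83462541 -0.90109564]
 [ 0.01314257 -0.84257382 -0.53842049  0.6755789 ]
 [ 0.          0.          0.          1.        ]]
wrist [[308.82850047   0.         277.15353592]
 [  0.         308.82850047 211.67785015]
 [  0.           0.           1.        ]] [[ 9.99999782e-01 -6.50750604e-04 -1.10290911e-04 -6.09722363e-04]
 [-9.46324901e-05 -3.06733274e-01  9.51795508e-01 -1.36438430e-01]
 [-6.53211394e-04 -9.51795291e-01 -3.06733268e-01  8.46190877e-02]
 [ 0.00000000e+00  0.00000000e+00  0.00000000e+00  1.00000000e+00]]
```

View pics/top0.png

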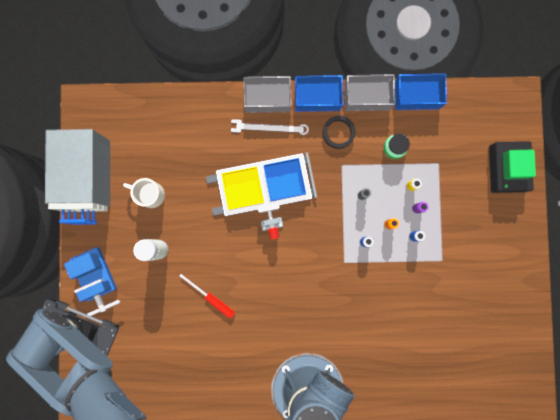

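View pics/side0.png

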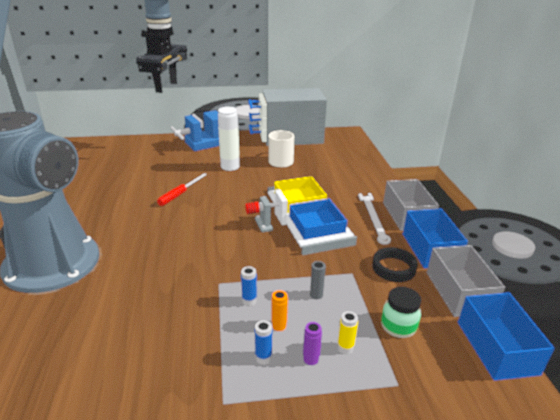

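Top view: yellow bin (242,188) on the left, blue bin (286,180) on the right, red knob (274,232). On the mat, blue sockets at (367,242) and (418,237), yellow at (414,184). Orange (392,224), purple (421,208) and plain (364,194) are to be left alone. The side view confirms this.

```bash
cat > h.py <<'E'
import numpy as np,cv2
def cloud(c,T):
    v,u=np.mgrid[:420,:560]; d=c['depth']; K=c['mtx']
    P=np.stack([(u-K[0,2])/K[0,0]*d,(v-K[1,2])/K[1,1]*d,d],-1)
    W=P@T[:3,:3].T+T[:3,3]; W[d==0]=np.nan; return W
def rayplane(c,T,u,v,z):
    K=c['mtx']; r=T[:3,:3]@np.array([(u-K[0,2])/K[0,0],(v-K[1,2])/K[1,1],1.]); o=T[:3,3]
    return o+r*(z-o[2])/r[2]
E
python3 - <<'E'
from h import *
c=dict(np.load('top0.npz')); W=cloud(c,c['cam_to_world'])
T=c['cam_to_world']
for n,(u,v) in dict(blueA=(367,242),blueB=(418,237),yellow=(414,184),orange=(392,224),purple=(421,208),plain=(364,194)).items():
    w=W[v-15:v+16,u-15:u+16].reshape(-1,3); m=w[:,2]>.07; q=w[m]
    print(n,m.sum(),np.round(q.mean(0),3),np.round((q.min(0)+q.max(0))/2,3),np.round(np.ptp(q,axis=0),3))
hsv=cv2.cvtColor(c['frame'],cv2.COLOR_RGB2HSV)
for n,lo,hi,roi in [('yb',(22,120,100),(35,255,255),(205,150,265,220)),('bb',(105,150,80),(125,255,255),(255,145,315,210))]:
    m=cv2.inRange(hsv,lo,hi); z=np.zeros_like(m); x0,y0,x1,y1=roi; z[y0:y1,x0:x1]=m[y0:y1,x0:x1]
    # rim points
    R=W[(z>0)&(abs(W[...,2]-.056)<.006)]; 
    r=cv2.minAreaRect(R[:,:2].astype(np.float32)*1000); print(n,len(R),r)
hsvr=((hsv[...,0]<8)|(hsv[...,0]>172))&(hsv[...,1]>150)&(hsv[...,2]>80)
z=np.zeros_like(hsvr); z[222:242,262:290]=hsvr[222:242,262:290]
k=W[z]; print('knob',len(k),np.round(np.nanmedian(k,0),4),np.nanmin(k,0),np.nanmax(k,0))
E
```

```text
blueA 92 [ 0.442 -0.183  0.08 ] [ 0.441 -0.183  0.08 ] [0.029 0.029 0.019]
blueB 91 [ 0.456 -0.334  0.081] [ 0.456 -0.335  0.08 ] [0.029 0.029 0.02 ]
yellow 90 [ 0.609 -0.329  0.081] [ 0.609 -0.33   0.081] [0.03  0.03  0.021]
orange 86 [ 0.494 -0.259  0.081] [ 0.494 -0.261  0.081] [0.027 0.029 0.02 ]
purple 93 [ 0.541 -0.346  0.081] [ 0.541 -0.346  0.08 ] [0.03  0.03  0.019]
plain 80 [ 0.584 -0.181  0.081] [ 0.583 -0.181  0.082] [0.026 0.029 0.023]
yb 131 ((608.9829711914062, 181.0137176513672), (110.69338989257812, 108.6744613647461), 10.30019760131836)
bb 81 ((632.5115356445312, 54.066978454589844), (108.45306396484375, 104.11021423339844), 10.326346397399902)
knob 108 [0.472  0.091  0.0677] [ 0.45462835  0.07606067 -0.00450406] [0.48873794 0.10595533 0.08007389]
```

Request:
play_rows:
  commands:
    - [[0.03,-0.04,0.01],[0,0,0.1]]
    - [[0.06,-0.085,0.02],[0,0,0.25]]
    - [[0.09,-0.13,0.03],[0,0,0.4]]
    - [[0.12,-0.18,0.03],[0,0,0.5]]
    - [[0.15,-0.23,0.03],[0,0,0.585]]
    - [[0.175,-0.28,0.03],[0,0,0.585]]
    - [[0.195,-0.335,0.03],[0,0,0.585]]
    - [[0.2,-0.39,0.03],[0,0,0.585]]
    - [[0.2,-0.445,0.03],[0,0,0.585]]
    - [[0.2,-0.5,0.01],[0,0,0.585]]
  gripper: 0.06

```text
time_s: 1.4
position: [0.4472, 0.0727, 0.2584]
tcp_rot: [[-0.179, 0.004, -0.984], [0.984, -0.0, -0.179], [-0.001, -1.0, -0.004]]
force: [0.6, 0.2, 0.2]
opening: 0.691
```

```bash
python3 -c "
from rig import *
s=read_state();print(s['time_s'],s['position'],s['tcp_rot'],s['force'],s['opening'])"
```

```text
1.4 [0.44719538 0.07267106 0.25841424] [[-1.79437241e-01  4.30318863e-03 -9.83760011e-01]
 [ 9.83768711e-01 -4.17671209e-04 -1.79440655e-01]
 [-1.18305522e-03 -9.99990654e-01 -4.15839656e-03]] [0.57380853 0.20484384 0.16971512] 0.6912576884146119
```

Request:
play_rows:
  commands:
    - [[-0.002,-0.055,0],[0,0,0]]
    - [[-0.003,-0.11,0],[0,0,0]]
    - [[-0.004,-0.165,-0.02],[0,0,0]]
    - [[-0.005,-0.22,-0.05],[0,0,0]]
    - [[-0.005,-0.257,-0.08],[0,0,0]]
    - [[-0.005,-0.257,-0.1],[0,0,0]]
    - [[-0.005,-0.257,-0.105],[0,0,0]]
  gripper: 0.06

```text
time_s: 2.28
position: [0.4401, -0.1825, 0.1512]
tcp_rot: [[-0.178, -0.003, -0.984], [0.984, 0.002, -0.178], [0.003, -1.0, 0.002]]
force: [-0.4, 0.8, -0.2]
opening: 0.688
```

```bash
python3 - <<'E'
from rig import *
from h import *
s=read_state(); c=capture('wrist'); print(s['position'])
cv2.imwrite('pics/w1.png',c['frame'][...,::-1])
M=np.eye(4);M[:3,:3]=s['tcp_rot'];M[:3,3]=s['position'];T=M@c['hand_eye'];W=cloud(c,T)
for p in [(.442,-.183)]:
    q=W[(abs(W[...,0]-p[0])<.03)&(abs(W[...,1]-p[1])<.03)&(abs(W[...,2]-.082)<.006)]
    print(len(q),np.round(q.mean(0),4),np.round((q.min(0)+q.max(0))/2,4),np.ptp(q,axis=0))
E
```

```text
[ 0.44012696 -0.18246855  0.15121111]
1192 [ 0.4408 -0.1832  0.0812] [ 0.4418 -0.1829  0.0799] [0.02886577 0.02831062 0.00772132]
```

View pics/w1.png

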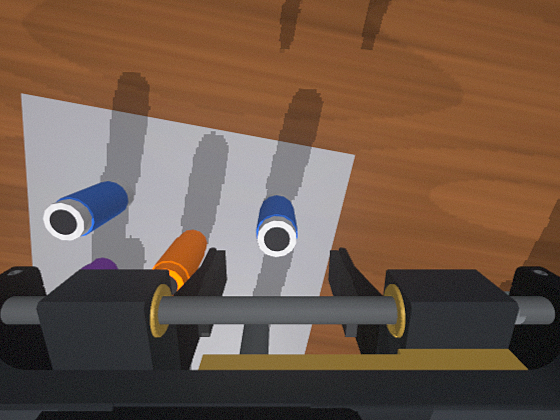

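The wrist view shows the first blue socket centred at (277,238) between the fingers, and the orange one clear of them.

Request:
play_rows:
  commands:
    - [[0.001,0,-0.03],[0,0,0]]
    - [[0.001,0,-0.06],[0,0,0]]
    - [[0.001,0,-0.08],[0,0,0]]
    - [[0.001,0,-0.088],[0,0,0]]
    - [[0.001,0,-0.088],[0,0,0]]
  gripper: 0.06

```text
time_s: 2.95
position: [0.4424, -0.1823, 0.0649]
tcp_rot: [[-0.18, 0.0, -0.984], [0.984, -0.0, -0.18], [-0.0, -1.0, -0.0]]
force: [-0.0, 0.3, 0.5]
opening: 0.687
```

Request:
play_rows:
  commands:
    - [[0,0,0],[0,0,0]]
    - [[0,0,0],[0,0,0]]
    - [[0,0,0],[0,0,0]]
    - [[0,0,0],[0,0,0]]
    - [[0,0,0.01],[0,0,0]]
    - [[0,0,0.03],[0,0,0]]
  gripper: 0.0

```text
time_s: 3.7
position: [0.4415, -0.1821, 0.0946]
tcp_rot: [[-0.179, -0.002, -0.984], [0.984, 0.001, -0.179], [0.002, -1.0, 0.002]]
force: [-0.2, -0.0, -0.9]
opening: 0.357
```

Request:
play_rows:
  commands:
    - [[0,0,0.05],[0,0,0]]
    - [[0.005,0.01,0.09],[0,0,0]]
    - [[0.035,0.045,0.1],[0,0,0]]
    - [[0.075,0.085,0.1],[0,0,0]]
    - [[0.115,0.128,0.1],[0,0,0]]
    - [[0.155,0.172,0.1],[0,0,0]]
    - [[0.19,0.212,0.1],[0,0,0]]
    - [[0.21,0.235,0.09],[0,0,0]]
    - [[0.216,0.242,0.07],[0,0,0]]
    - [[0.216,0.242,0.06],[0,0,0]]

```text
time_s: 4.95
position: [0.6562, 0.0594, 0.1523]
tcp_rot: [[-0.18, -0.005, -0.984], [0.984, -0.0, -0.18], [0.001, -1.0, 0.005]]
force: [-0.3, -0.4, -2.8]
opening: 0.361
```

Request:
play_rows:
  commands:
    - [[0,0,-0.02],[0,0,0]]
    - [[0,0,-0.045],[0,0,0]]
    - [[0,0,-0.06],[0,0,0]]
    - [[0,0,-0.064],[0,0,0]]
    - [[0,0,-0.064],[0,0,0]]
    - [[0,0,-0.064],[0,0,0]]

```text
time_s: 5.7
position: [0.6587, 0.0593, 0.0915]
tcp_rot: [[-0.179, 0.002, -0.984], [0.984, -0.0, -0.179], [-0.001, -1.0, -0.002]]
force: [0.1, -0.3, -1.6]
opening: 0.364
```

Request:
play_rows:
  commands:
    - [[0,0,-0.002],[0,0,0]]
    - [[0,0,-0.0025],[0,0,0]]
    - [[0,0,-0.0025],[0,0,0]]

```text
time_s: 6.08
position: [0.6586, 0.0595, 0.0889]
tcp_rot: [[-0.179, 0.001, -0.984], [0.984, -0.0, -0.179], [-0.0, -1.0, -0.001]]
force: [-0.1, 0.5, 3.4]
opening: 0.361
```

Request:
play_rows:
  commands:
    - [[0,0,0],[0,0,0]]
    - [[0,0,0],[0,0,0]]
    - [[0,0,0.02],[0,0,0]]
    - [[0,0,0.06],[0,0,0]]
    - [[0,0,0.1],[0,0,0]]
    - [[-0.02,-0.035,0.105],[0,0,0]]
    - [[-0.05,-0.085,0.105],[0,0,0]]
    - [[-0.08,-0.14,0.105],[0,0,0]]
    - [[-0.11,-0.195,0.105],[0,0,0]]
    - [[-0.14,-0.25,0.105],[0,0,0]]
  gripper: 0.05

```text
time_s: 7.32
position: [0.5178, -0.1919, 0.1946]
tcp_rot: [[-0.18, 0.002, -0.984], [0.984, -0.001, -0.18], [-0.002, -1.0, -0.002]]
force: [1.4, -1.1, -0.7]
opening: 0.576
```

Request:
play_rows:
  commands:
    - [[-0.02,-0.05,0],[0,0,0]]
    - [[-0.042,-0.1,0],[0,0,0]]
    - [[-0.062,-0.143,-0.01],[0,0,0]]
    - [[-0.062,-0.143,-0.035],[0,0,0]]
    - [[-0.062,-0.143,-0.045],[0,0,0]]
  gripper: 0.06

```text
time_s: 7.95
position: [0.4556, -0.3335, 0.148]
tcp_rot: [[-0.178, -0.001, -0.984], [0.984, 0.001, -0.178], [0.001, -1.0, 0.0]]
force: [-0.6, -0.4, 0.3]
opening: 0.69
```

```bash
cat > look.py <<'E'
from rig import *
from h import *
import sys
x,y=map(float,sys.argv[1:3]); z=float(sys.argv[3]); r=.025
s=read_state(); c=capture('wrist'); print(s['position'])
M=np.eye(4);M[:3,:3]=s['tcp_rot'];M[:3,3]=s['position'];T=M@c['hand_eye'];W=cloud(c,T)
q=W[(abs(W[...,0]-x)<r)&(abs(W[...,1]-y)<r)&(abs(W[...,2]-z)<.006)]
print(len(q),np.round((q.min(0)+q.max(0))/2,4),np.ptp(q,axis=0))
if len(sys.argv)>4: cv2.imwrite(sys.argv[4],c['frame'][...,::-1])
E
python3 look.py .456 -.335 .082
```

```text
[ 0.45563908 -0.33347374  0.14796771]
1224 [ 0.4557 -0.3342  0.0798] [0.02894736 0.02828687 0.00754076]
```

Request:
play_rows:
  commands:
    - [[0,0,-0.03],[0,0,0]]
    - [[0,0,-0.06],[0,0,0]]
    - [[0,0,-0.08],[0,0,0]]
    - [[0,0,-0.085],[0,0,0]]
    - [[0,0,-0.085],[0,0,0]]
  gripper: 0.06

```text
time_s: 8.62
position: [0.457, -0.333, 0.0637]
tcp_rot: [[-0.18, 0.001, -0.984], [0.984, -0.001, -0.18], [-0.001, -1.0, -0.0]]
force: [0.6, 0.4, 0.0]
opening: 0.688
```

Request:
play_rows:
  commands:
    - [[0,0,0],[0,0,0]]
    - [[0,0,0],[0,0,0]]
    - [[0,0,0],[0,0,0]]
    - [[0,0,0],[0,0,0]]
    - [[0,0,0.01],[0,0,0]]
    - [[0,0,0.05],[0,0,0]]
    - [[0,0,0.1],[0,0,0]]
    - [[0.0,0.0,0.13],[0,0,0]]
  gripper: 0.0

```text
time_s: 9.62
position: [0.4567, -0.3335, 0.1957]
tcp_rot: [[-0.179, 0.002, -0.984], [0.984, -0.002, -0.179], [-0.002, -1.0, -0.002]]
force: [0.1, -0.4, -2.2]
opening: 0.355
```

Request:
play_rows:
  commands:
    - [[0.015,0.035,0],[0,0,0]]
    - [[0.035,0.09,0],[0,0,0]]
    - [[0.055,0.145,0],[0,0,0]]
    - [[0.078,0.2,0],[0,0,0]]
    - [[0.1,0.255,0],[0,0,0]]
    - [[0.122,0.31,0],[0,0,0]]
    - [[0.14,0.355,0],[0,0,0]]
    - [[0.147,0.377,-0.01],[0,0,0]]
    - [[0.149,0.382,-0.03],[0,0,0]]
    - [[0.149,0.382,-0.045],[0,0,0]]

```text
time_s: 10.88
position: [0.6047, 0.0497, 0.1473]
tcp_rot: [[-0.181, -0.001, -0.984], [0.984, 0.0, -0.181], [0.0, -1.0, 0.001]]
force: [0.0, -0.4, -2.6]
opening: 0.361
```

Request:
play_rows:
  commands:
    - [[0,0,-0.02],[0,0,0]]
    - [[0,0,-0.04],[0,0,0]]
    - [[0,0,-0.055],[0,0,0]]
    - [[0,0,-0.0605],[0,0,0]]
    - [[0,0,-0.0615],[0,0,0]]
    - [[0,0,-0.0615],[0,0,0]]

```text
time_s: 11.62
position: [0.6053, 0.0486, 0.0874]
tcp_rot: [[-0.179, 0.0, -0.984], [0.984, -0.0, -0.179], [-0.0, -1.0, -0.0]]
force: [-2.6, -1.8, 3.4]
opening: 0.359
```

Request:
play_rows:
  commands:
    - [[0,0,0],[0,0,0]]
    - [[0,0,0],[0,0,0]]
    - [[0,0,0.02],[0,0,0]]
    - [[0,0,0.06],[0,0,0]]
    - [[0,0,0.1],[0,0,0]]
    - [[0,-0.035,0.105],[0,0,0]]
    - [[0,-0.09,0.105],[0,0,0]]
    - [[0,-0.145,0.105],[0,0,0]]
    - [[0.002,-0.2,0.105],[0,0,0]]
    - [[0.003,-0.255,0.105],[0,0,0]]
  gripper: 0.05

```text
time_s: 12.88
position: [0.6086, -0.2079, 0.1916]
tcp_rot: [[-0.179, 0.001, -0.984], [0.984, -0.0, -0.179], [-0.0, -1.0, -0.001]]
force: [0.6, -0.8, -0.2]
opening: 0.575
```

Request:
play_rows:
  commands:
    - [[0,-0.05,0],[0,0,0]]
    - [[0,-0.1,0],[0,0,0]]
    - [[0,-0.124,-0.01],[0,0,0]]
    - [[0,-0.124,-0.035],[0,0,0]]
    - [[0,-0.124,-0.045],[0,0,0]]
    - [[0,-0.124,-0.045],[0,0,0]]
  gripper: 0.06

```text
time_s: 13.62
position: [0.6079, -0.3285, 0.1451]
tcp_rot: [[-0.18, -0.002, -0.984], [0.984, 0.002, -0.18], [0.003, -1.0, 0.002]]
force: [-0.9, 0.6, 0.2]
opening: 0.693
```

```bash
python3 look.py .609 -.33 .082
```

```text
[ 0.60787523 -0.32846495  0.14514127]
1250 [ 0.6094 -0.3301  0.0797] [0.02852817 0.0283214  0.00734219]
```

Request:
play_rows:
  commands:
    - [[0.001,-0.001,-0.03],[0,0,0]]
    - [[0.001,-0.001,-0.06],[0,0,0]]
    - [[0.001,-0.001,-0.078],[0,0,0]]
    - [[0.001,-0.001,-0.082],[0,0,0]]
    - [[0.001,-0.001,-0.082],[0,0,0]]
  gripper: 0.06

```text
time_s: 14.3
position: [0.6099, -0.3313, 0.0653]
tcp_rot: [[-0.179, 0.001, -0.984], [0.984, -0.001, -0.179], [-0.001, -1.0, -0.001]]
force: [-0.2, -0.7, 0.3]
opening: 0.687
```

Request:
play_rows:
  commands:
    - [[0,0,0],[0,0,0]]
    - [[0,0,0],[0,0,0]]
    - [[0,0,0],[0,0,0]]
    - [[0,0,0],[0,0,0]]
    - [[0,0,0.01],[0,0,0]]
    - [[0,0,0.05],[0,0,0]]
    - [[0,0,0.1],[0,0,0]]
    - [[0.0,0.0,0.155],[0,0,0]]
    - [[0.0,0.0,0.16],[0,0,0]]
  gripper: 0.0

```text
time_s: 15.42
position: [0.6117, -0.333, 0.2304]
tcp_rot: [[-0.179, 0.009, -0.984], [0.984, -0.007, -0.179], [-0.009, -1.0, -0.008]]
force: [0.5, 0.3, -3.8]
opening: 0.36
```

Request:
play_rows:
  commands:
    - [[0,0.04,0],[0,0,0]]
    - [[0,0.1,0],[0,0,0]]
    - [[0,0.16,0],[0,0,0]]
    - [[0,0.22,0],[0,0,0]]
    - [[0,0.28,0],[0,0,0]]
    - [[0,0.34,0],[0,0,0]]
    - [[0,0.4,0],[0,0,0]]
    - [[0,0.46,0],[0,0,0]]
    - [[0,0.5,0],[0,0,0]]
    - [[0,0.511,-0.01],[0,0,0]]

```text
time_s: 16.68
position: [0.6083, 0.1827, 0.2134]
tcp_rot: [[-0.183, -0.001, -0.983], [0.983, 0.0, -0.183], [0.0, -1.0, 0.001]]
force: [0.4, -0.1, -2.9]
opening: 0.361
```

Request:
play_rows:
  commands:
    - [[0,0,-0.03],[0,0,0]]
    - [[0,0,-0.06],[0,0,0]]
    - [[0,0,-0.09],[0,0,0]]
    - [[0,0,-0.115],[0,0,0]]
    - [[0,0,-0.12],[0,0,0]]
    - [[0,0,-0.12],[0,0,0]]
    - [[0,0,-0.12],[0,0,0]]

```text
time_s: 17.55
position: [0.6102, 0.1797, 0.0956]
tcp_rot: [[-0.179, 0.002, -0.984], [0.984, 0.0, -0.179], [-0.0, -1.0, -0.002]]
force: [0.0, 0.7, -2.5]
opening: 0.368
```

Request:
play_rows:
  commands:
    - [[0,0,-0.004],[0,0,0]]
    - [[0,0,-0.0065],[0,0,0]]
    - [[0,0,-0.0075],[0,0,0]]
    - [[0,0,-0.0075],[0,0,0]]

```text
time_s: 18.05
position: [0.6098, 0.1801, 0.0888]
tcp_rot: [[-0.18, 0.002, -0.984], [0.984, 0.0, -0.18], [-0.0, -1.0, -0.002]]
force: [-1.5, 0.6, 4.7]
opening: 0.358
```

Request:
play_rows:
  commands:
    - [[0,0,0],[0,0,0]]
    - [[0,0,0],[0,0,0]]
    - [[0,0,0.02],[0,0,0]]
    - [[0,0,0.06],[0,0,0]]
    - [[0,0,0.1],[0,0,0]]
    - [[-0.03,-0.02,0.1],[0,0,0]]
    - [[-0.08,-0.05,0.1],[0,0,0]]
    - [[-0.12,-0.08,0.09],[0,0,0]]
    - [[-0.138,-0.09,0.075],[0,0,0]]
    - [[-0.138,-0.09,0.07],[0,0,0]]
  gripper: 0.06

```text
time_s: 19.3
position: [0.4697, 0.0894, 0.1566]
tcp_rot: [[-0.178, -0.002, -0.984], [0.984, 0.0, -0.178], [0.001, -1.0, 0.002]]
force: [-0.2, 1.3, -0.4]
opening: 0.69
```

```bash
python3 look.py .471 .090 .070 pics/w2.png; python3 - <<'E'
from rig import *
from h import *
for n in ['top']:
    c=capture(n); W=cloud(c,c['cam_to_world'])
    cv2.imwrite('pics/top1.png',cv2.resize(c['frame'][130:280,190:450,::-1],None,fx=3,fy=3))
    for p in [(.659,.059),(.606,.049),(.610,.180)]:
        q=W[(abs(W[...,0]-p[0])<.024)&(abs(W[...,1]-p[1])<.024)&(W[...,2]>.098)&(W[...,2]<.115)]
        if len(q): print(p,len(q),np.round((q.min(0)+q.max(0))/2,3),np.ptp(q,axis=0))
s=read_state(); c=capture('wrist'); M=np.eye(4);M[:3,:3]=s['tcp_rot'];M[:3,3]=s['position'];W=cloud(c,M@c['hand_eye'])
h=cv2.cvtColor(c['frame'],cv2.COLOR_RGB2HSV); m=((h[...,0]<6)|(h[...,0]>174))&(h[...,1]>150)&(h[...,2]>60)
k=W[m]; k=k[k[:,2]>.05]; l=(k[:,:2]-[.621,.1175])@np.array([[.984,-.179],[.179,.984]])
print(len(k),np.percentile(l,[1,50,99],axis=0),k[:,2].max())
E
```

```text
[0.46970622 0.08941426 0.15656445]
1367 [0.4753 0.0968 0.0689] [0.04134527 0.03629454 0.00973972]
(0.659, 0.059) 80 [0.656 0.058 0.105] [0.02897825 0.02623509 0.01433027]
(0.606, 0.049) 79 [0.604 0.047 0.106] [0.02835658 0.02617555 0.01533843]
(0.61, 0.18) 80 [0.609 0.179 0.105] [0.02850815 0.02877748 0.01229471]
1284 [[-0.16692664 -0.01102445]
 [-0.1534214   0.00242084]
 [-0.13552255  0.01555219]] 0.07336797067222686
```

View pics/w2.png

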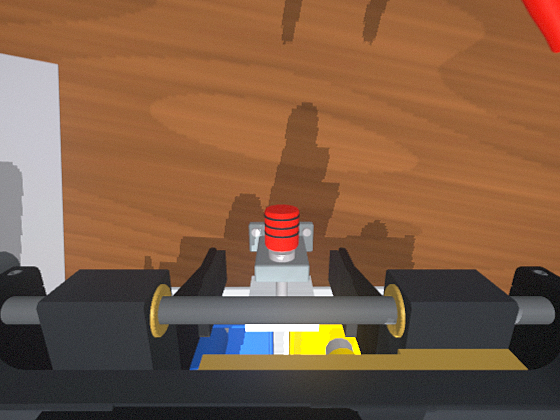

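View pics/top1.png

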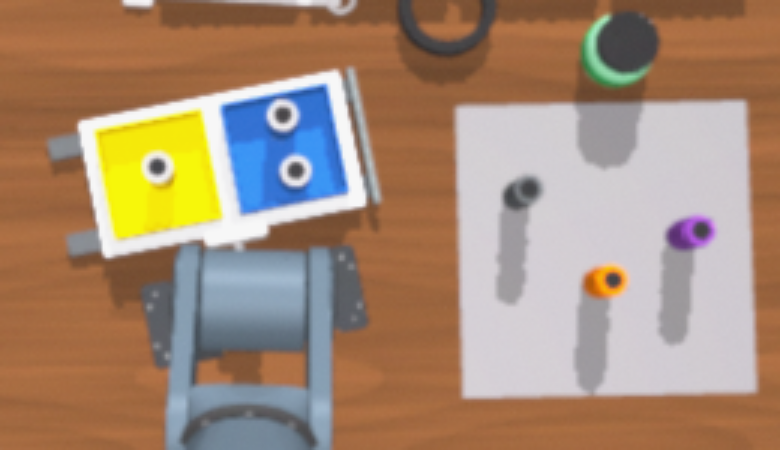

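Both blues and the yellow stand upright in the right bins, with tops at about 105 mm as expected. The wrist view shows the red knob centred at (282,228), matching the measured position.

Request:
play_rows:
  commands:
    - [[0,0.002,-0.03],[0,0,0]]
    - [[0,0.002,-0.06],[0,0,0]]
    - [[0,0.002,-0.08],[0,0,0]]
    - [[0,0.002,-0.091],[0,0,0]]
    - [[0,0.002,-0.091],[0,0,0]]
  gripper: 0.06

```text
time_s: 20.08
position: [0.472, 0.0922, 0.0657]
tcp_rot: [[-0.18, -0.0, -0.984], [0.984, 0.0, -0.18], [0.0, -1.0, 0.0]]
force: [1.1, 0.5, 0.1]
opening: 0.687
```

Request:
play_rows:
  commands:
    - [[0,0,0],[0,0,0]]
    - [[0,0,0],[0,0,0]]
    - [[0,0,0],[0,0,0]]
    - [[0,0,0],[0,0,0]]
    - [[0,0,0],[0,0,0]]
  gripper: 0.0

```text
time_s: 20.7
position: [0.4712, 0.0931, 0.0664]
tcp_rot: [[-0.177, 0.0, -0.984], [0.984, 0.002, -0.177], [0.002, -1.0, -0.001]]
force: [0.2, 6.5, 1.5]
opening: 0.311
```

Request:
play_rows:
  commands:
    - [[-0.004,0.0,0],[0,0,0]]
    - [[-0.008,-0.0005,0],[0,0,0]]
    - [[-0.012,-0.0015,0],[0,0,0]]
    - [[-0.016,-0.002,0],[0,0,0]]
    - [[-0.0185,-0.0025,0],[0,0,0]]
    - [[-0.0185,-0.0025,0],[0,0,0]]
    - [[-0.0185,-0.0025,0],[0,0,0]]

```text
time_s: 21.58
position: [0.4577, 0.0906, 0.0665]
tcp_rot: [[-0.177, 0.011, -0.984], [0.984, 0.002, -0.177], [-0.0, -1.0, -0.011]]
force: [6.6, 9.6, -5.0]
opening: 0.311
```

Request:
play_rows:
  commands:
    - [[-0.003,0.0015,0],[0,0,0]]
    - [[-0.006,0.001,0],[0,0,0]]
    - [[-0.009,0.0005,0],[0,0,0]]
    - [[-0.009,0.0005,0],[0,0,0]]
    - [[-0.009,0.0005,0],[0,0,0]]

```text
time_s: 22.2
position: [0.4518, 0.0897, 0.0665]
tcp_rot: [[-0.178, 0.017, -0.984], [0.984, -0.0, -0.178], [-0.003, -1.0, -0.016]]
force: [11.4, 3.2, -9.1]
opening: 0.311
```

Request:
play_rows:
  commands:
    - [[-0.002,0,0],[0,0,0]]
    - [[-0.004,-0.0005,0],[0,0,0]]
    - [[-0.006,-0.001,0],[0,0,0]]
    - [[-0.006,-0.001,0],[0,0,0]]
    - [[-0.006,-0.001,0],[0,0,0]]

```text
time_s: 22.82
position: [0.4492, 0.0891, 0.0666]
tcp_rot: [[-0.177, 0.024, -0.984], [0.984, 0.0, -0.177], [-0.004, -1.0, -0.024]]
force: [15.4, 7.1, -13.9]
opening: 0.311
```

```bash
python3 - <<'E'
from rig import *
from h import *
s=read_state(); c=capture('wrist'); M=np.eye(4);M[:3,:3]=s['tcp_rot'];M[:3,3]=s['position'];T=M@c['hand_eye'];W=cloud(c,T)
h=cv2.cvtColor(c['frame'],cv2.COLOR_RGB2HSV); m=((h[...,0]<6)|(h[...,0]>174))&(h[...,1]>150)&(h[...,2]>60)
k=W[m]; k=k[(k[:,2]>.05)&(k[:,2]<.09)&(k[:,0]>.4)]; l=(k[:,:2]-[.621,.1175])@np.array([[.984,-.179],[.179,.984]])
print(len(k),np.percentile(l,[1,50,99],axis=0))
d=capture('side'); print(s['position'],s['force'],s['time_s'])
a=cv2.resize(c['frame'][150:350,180:380],None,fx=2,fy=2); b=cv2.resize(d['frame'][170:270,210:310],(400,400),interpolation=cv2.INTER_CUBIC)
cv2.imwrite('pics/f.png',np.hstack([a,b])[...,::-1])
E
```

```text
2033 [[-0.18912321 -0.01121908]
 [-0.18667385  0.00210373]
 [-0.17074108  0.0153257 ]]
[0.44917397 0.08912104 0.0665938 ] [ 15.35548237   7.05780959 -13.91410321] 22.825
```

View pics/f.png

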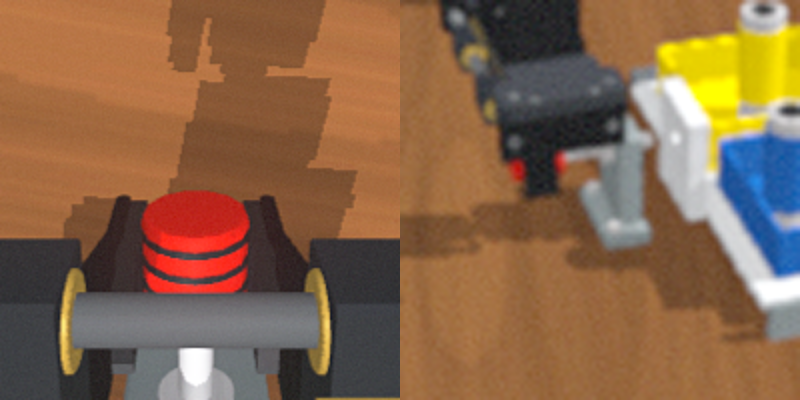

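Left half: the pads hold the red knob. Right half: the knob stands well off the bracket and the sockets stand in their bins. The knob's outer face moved 22.2 mm. I'll pull a little more to confirm it has reached the stop.

Request:
play_rows:
  commands:
    - [[-0.001,0.0005,0],[0,0,0]]
    - [[-0.002,0.0005,0],[0,0,0]]
    - [[-0.002,0.0005,0],[0,0,0]]
    - [[-0.002,0.0005,0],[0,0,0]]
    - [[-0.002,0.0005,0],[0,0,0]]
    - [[-0.002,0.0005,0],[0,0,0]]

```text
time_s: 23.68
position: [0.4491, 0.0892, 0.0666]
tcp_rot: [[-0.177, 0.028, -0.984], [0.984, -0.0, -0.177], [-0.005, -1.0, -0.027]]
force: [16.5, 4.5, -15.9]
opening: 0.313
```

The tool stopped moving while the force rose, so the plunger is at its stop and the grip is holding.

```bash
python3 -c "
from rig import *
s=read_state();print(s['position'],s['force'],s['opening']);print(hand_in())"
```

```text
[0.44907918 0.08918555 0.06661644] [ 16.53135937   4.52243943 -15.92943695] 0.3126537609908028
the job is handed in; nothing more can be done
None
```

The job is done and handed in at about 24 s of the 69 s allowed. Both blue sockets stand upright in the blue bin and the yellow one in the yellow bin. The lock plunger is held fully back between the fingers.

- **Sockets:** the top view taken just before I gripped the knob shows all three upright, with tops at about 105 mm where 106 mm is expected. The plain, orange and purple sockets were never touched.
- **Plunger travel:** the knob's outer face moved 22.2 mm, against a stop at 22 mm. A further 2 mm of commanded pull did not move the tool, and the pull stayed at about 17 N, above the spring's 12 N.
- **Grip:** the opening stayed at about 27 mm on the 28 mm knob, with no sign of slipping.
- **Off nominal:** holding against the spring tilted the tool about 1.6° and left a vertical force of about 16 N at the wrist, well under the 120 N limit.

No check failed or disagreed.

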